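Work a shelf sign off its display hook and stand it in the card foot

ROBOT

A 6-joint arm with a two-finger parallel gripper is mounted at the origin on a cart in front of the work surface, level with it; the furniture and walls round the work are solid. World frame = base frame: x ahead of the robot, y to its left, z up, the work surface at z = 0. Lengths are in m, angles in rad, forces in N, time in s.
With the tool pointing down it reaches from about 0.425 to 0.95 m from the base axis. Payload 3.5 kg.
Tool frame: the origin (TCP) lies midway between the tips of the shut fingers; the grasp point (between the pads) lies 19 mm behind it; z points along the fingers, y is the line along which they close (so a half turn about z gives the same grasp; the last joint's range is limited). The gripper opens to 85 mm and grips with 20 to 120 N. Pads are 22 mm wide; open, the fingers measure 114 mm over their backs; the gripper's body (76 mm by 85 mm) begins 54 mm behind the grasp point. The pads swing forward as they close: fully open they stand 13 mm farther back than shut.
Start: joints at [1.151, 0.286, 1.577, -0, 1.279, -0.15], TCP at [0.18, 0.651, 0.231] pointing down, gripper open.
Joint ranges: [-2.77, 2.77], [-0.9, 2.22], [0.21, 2.48], [-1.53, 4.67], [0.24, 2.81], [-2.84, 2.84]. Speed limits (rad/s): [2.79, 2.79, 3.14, 3.14, 3.14, 3.14].

INTERFACE

Orientations are given as a unit quaternion [x, y, z, w].
In Python, from plant import get_state, read_camera, ctrl gives the robot as it stands.
- The arm moves only by the shell command python3 -m crank 'ROWS' [FORCE]. ROWS is JSON, a list of rows, each a list of 3 entries, a list of its own where there are three numbers: the shift along the tool's x, y, z in mm, then the turn about the tool's z in degrees, then the closure in counts, from 0 (fully open) to 255 (shut). In form: [[[tx, ty, tz], yaw, claw], ...]. A call has 1 to 10 rows; each row is the pose to reach, as a shift and turn from the pose commanded when the call began, along the tool's axes at that moment; what a row does not reach only later rows make up. A row lasts 1/10 s, in which the tool goes at most 50 mm and 8.59 degrees, less where a joint would pass 70% of its speed; a pose out of reach is approached as far as the arm can. A call with a gripper value outside its range is refused whole. The fingers move at their own pace and stop on an object; FORCE is the grip in N (left out, the last holds). Time passes only in rows, so rows that repeat a pose let the fingers close. It gives the time, the measured TCP pose, the force, the opening and the grip force at its end, in the units of the state.
- get_state(): the state, without advancing time (a new reading comes with each control period).
- read_camera(name): name is "scene" or "top" or "wrist"; returns a dict with "frame" (480x640x3 uint8, blue, green, red), "range_z" (480x640 float32, m along the optical axis (not along the pixel's ray), 0 where there is no reading), "vfov" (degrees; the focal length in pixels is half the picture's height over the tangent of half this angle, whatever the lens; pixels are square), "cx", "cy" (the principal point, pixels), "origin" and "orientation" of the camera in the world. Camera axes: x right, y down, z forward; pixel columns grow to the right and rows downward; lengths in m; the calibration is good to about 2 mm. A picture is of the moment at which its call begins.
- ctrl.sign_off(): hands the job in; it is judged then, once.
The state is a dict: "time": time; "qpos": joint angles; "dq": joint speeds; "joint_efforts": joint torques, N m; "eef_pos": TCP position; "tcp_rot": TCP orientation; "contact_force": force on the tool from outside, world axes, zero at the start; "wrist_torque": the same for the moment, N m; "opening": opening from 0.0 (shut) to 1.0 (fully open); "finger_force": force on a finger pad.
Only numpy, scipy, OpenCV 4.12 (cv2) and the standard library are available. Lean on these libraries where they do the work, as an engineer would, in place of code of your own. Each camera call takes 0.05 s, during which the arm holds its last target. There are 200 camera calls.

TASK

Take the white plastic sign off the display hook: its window has to be lifted over the hook's upturned tip while you slide it along, gently, without straining the hook or dropping the sign. Then stand the sign upright in the slot of the low steel card foot, down on the bottom of the slot and about in the middle of its length, let go, and leave the cheese wheel, the tape roll and the marker where they are.

Things in the scene. Friction and masses are not known exactly. Their poses are not given: they have to be found in the camera images.
- sign: Rigid white plastic plate 5 mm thick, 56 wide, 105 tall, about 60 g, hanging on the hook near the clamp barrel, leaning a little at most. Origin: middle of its lower edge; z up the plate, x through its thickness, y across. Upward from the origin: 44 mm panel with a grey wedge picture, a window (z 44 to 65 mm), a 40 mm solid header (z 65 to 105), which is where to grip. It may stand in the slot either way round.
- sign_window (a point): Centre of the sign's rectangular window, 18 mm wide, 21 mm high, 54.5 mm above its lower edge. The window's upper edge rests on the hook. On the straight hook it has 15 mm of vertical play, at the upturned tip only 3 to 4 mm: too low and its upper edge catches the tip, too high and its lower edge pushes up on the hook's underside.
- stand: Fixed steel display stand; it carries the hook. Origin on the table under the centre of its round foot (96 mm across); the hook points along -x of this frame. A 14 mm post rises to a clamp barrel lying across it, 18 mm thick, 34 mm long, its top 164 mm above the table.
- hook_start (a point): Point on the axis of the hook where the sign hangs: 28 mm in front of the post, 155 mm above the table. The hook is a straight round steel bar 6 mm thick that climbs outward from here at 0 to 18 degrees, different every time and not reported. It is clamped stiffly. 108 to 115 mm along it from here it bends up, square to the bar, into a tip 11 mm higher than the bar's top.
- card_foot: Fixed steel card foot, 52 x 80 mm base plate 6 mm thick. Origin under its centre on the table. A straight slot runs along its y axis, 7.5 mm wide, 80 mm long, open at both ends, between two rails; slot floor 6 mm above the table, rails about 24 mm above the table with flared lips that lead a card in.
- cheese: Bystander: tan cheese wheel, 127 mm across, 58 mm tall. Origin under its centre.
- tape: Bystander: roll of brown packing tape, 92 mm across, 48 mm tall, lying flat. Origin under its centre.
- marker: Bystander: white marker pen with blue cap, 135 mm long, 16 mm thick, lying on the table. Origin under its centre.
There are look-alikes about, which are no part of the job. Of the things like the sign, leave any that is purple; of the rest the larger one is meant.

How it is judged:
By the outcome, as a careful person would: the job done as asked, in the order asked, and still so for the second after the job is handed in, with the robot touching nothing.
It also fails if it takes over 59 s, if anything falls off the work surface, if the arm or the gripper's body presses on something with over 40 N, if the wrist force passes 120 N, or if a joint passes its speed limit or range.

## Working session

There is one attempt and no reset: what is moved stays moved. The work goes in short steps, Python scripts to look and compute and a shell command to move; the robot and the scene stay as the last step left them, time stands still between calls to the robot, and variables do not carry over. Pictures are saved under pics/ and viewed, at most 13 in all, crops included, and the job is handed in when it is done.

```bash
ls; mkdir -p pics; cat > h.py <<'E'
import numpy as np, cv2, pickle
from scipy.spatial.transform import Rotation as R
from plant import get_state, read_camera
def cap(n,fn=None):
    c=read_camera(n)
    if fn: cv2.imwrite('pics/%s.png'%fn,c['frame']); pickle.dump(c,open('pics/%s.pkl'%fn,'wb'))
    return c
def load(fn): return pickle.load(open('pics/%s.pkl'%fn,'rb'))
def cloud(c):
    f=240/np.tan(np.radians(c['vfov'])/2); v,u=np.mgrid[:480,:640]; z=c['range_z']
    P=np.stack([(u-c['cx'])/f*z,(v-c['cy'])/f*z,z],-1)
    return P@R.from_quat(c['orientation']).as_matrix().T+np.array(c['origin'])
def ray(c,u,v,axis,val):
    f=240/np.tan(np.radians(c['vfov'])/2)
    d=R.from_quat(c['orientation']).as_matrix()@np.array([(u-c['cx'])/f,(v-c['cy'])/f,1]); o=np.array(c['origin'])
    return o+d*(val-o[axis])/d[axis]
E
python3 - <<'E'
from h import *
for n in ['scene','top','wrist']:
    c=cap(n,n+'0'); print(n,c['vfov'],c['cx'],c['cy'],c['origin'],c['orientation'])
s=get_state();print(s)
a=[cv2.imread('pics/%s0.png'%n) for n in ['scene','top']]
E
```

```text
pics
scene 43.368787082719834 325.7838778274691 245.682515545652 [-0.09330695 -0.65423385  0.62162687] [ 0.79671129 -0.32068803  0.19261386 -0.47466852]
top 54.00297458007086 308.3807888392429 244.27215362144605 [ 0.37464934 -0.00661778  0.96628354] [ 0.71217539 -0.69675031  0.06416473 -0.0568164 ]
wrist 60.363290202888265 318.52037467850613 244.41522151022286 [0.11057044 0.668896   0.37261301] [0.78764985 0.59963013 0.08494264 0.11329684]
{'time': 0.15, 'qpos': array([ 1.15098987e+00,  2.87045799e-01,  1.57784888e+00,  2.06838520e-06,
        1.27859351e+00, -1.49998400e-01]), 'dq': array([ 0.0010146 , -0.00341748, -0.00544513, -0.00198794,  0.00309928,
        0.00138154]), 'joint_efforts': array([ 1.00999499e-03, -4.06604433e+01, -2.93141127e+01, -1.63500877e-04,
        3.93304828e-03,  6.63180977e-07]), 'eef_pos': array([0.17967739, 0.65011455, 0.23020474]), 'tcp_rot': array([ 1.34495447e-01,  9.90913758e-01, -9.09283023e-04, -2.67333067e-04]), 'contact_force': array([-0.5861778 ,  0.32817451,  0.19192666]), 'wrist_torque': array([-0.03449265,  0.04674473,  0.03858691]), 'finger_force': 0.0, 'opening': 1.0038124487220748}
```

View pics/scene0.png

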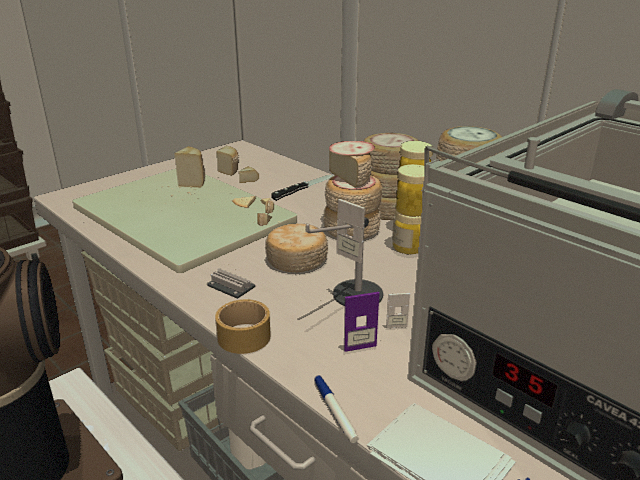

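View pics/top0.png

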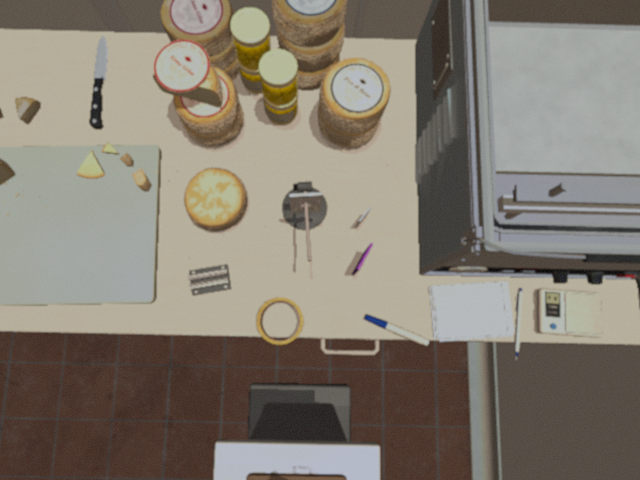

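The scene view shows the sign hanging at about (350,230), with the hook running to its upturned tip near (308,228). The foot is at (232,283), and the purple and small white decoys stand at (360,322) and (398,310). In the top view the stand is at (305,207), the hook runs down to about (309,260), and the foot is at (210,280) with its long side along world y.

```bash
python3 - <<'E'
from h import *
np.set_printoptions(precision=4,suppress=True)
t=load('top0');P=cloud(t);s=load('scene0');Q=cloud(s)
# table height
print('table',P[120:130,390:400,2].mean(), Q[270:280,180:190,2].mean(), np.median(Q[330:340,290:300,2]))
# foot from top
def stat(P,box,lo,hi,name):
    u0,v0,u1,v1=box;p=P[v0:v1,u0:u1].reshape(-1,3);p=p[(p[:,2]>lo)&(p[:,2]<hi)]
    r=cv2.minAreaRect((p[:,:2]*1000).astype(np.float32)); print(name,len(p),r,p[:,2].max())
stat(P,(180,255,240,305),.004,.04,'foot')
stat(P,(180,255,240,305),.015,.04,'rails')
stat(Q,(200,260,262,305),.015,.04,'railsS')
print(cv2.fitEllipse)
stat(P,(270,170,340,245),.004,.03,'standfoot')
stat(P,(180,165,250,235),.03,.08,'cheese')
stat(P,(250,290,310,350),.03,.06,'tape')
stat(P,(270,170,340,290),.12,.3,'hook+sign')
for n,A,b in(('top',P,(285,175,325,285)),('scene',Q,(295,190,375,265))):
    u0,v0,u1,v1=b;p=A[v0:v1,u0:u1].reshape(-1,3);p=p[(p[:,2]>.13)&(p[:,2]<.26)&(p[:,0]<.62)]
    xs=np.arange(.3,.62,.008)
    for x in xs:
        q=p[abs(p[:,0]-x)<.004]
        if len(q): print(n,round(x,3),len(q),'y',q[:,1].min(),q[:,1].max(),'z',q[:,2].min(),q[:,2].max())
for n,c,b in(('sceneC',s,(285,185,405,265)),):
    u0,v0,u1,v1=b;a=cv2.resize(c['frame'][v0:v1,u0:u1],None,fx=6,fy=6,interpolation=cv2.INTER_CUBIC)
    f=cv2.resize(c['frame'][258:303,200:262],None,fx=6,fy=6); cv2.imwrite('pics/%s.png'%n,a)
E
```

```text
table 0.0005866768463727822 0.004801148113367101 -0.0020447645421421967
foot 998 ((464.0173034667969, 184.68093872070312), (100.2577133178711, 120.55298614501953), 1.3269542455673218) 0.029312090644830535
rails 415 ((463.3270263671875, 185.25439453125), (27.880552291870117, 78.38462829589844), 11.308387756347656) 0.029312090644830535
railsS 334 ((448.9071044921875, 140.08384704589844), (172.05014038085938, 58.4395637512207), 73.28190612792969) 0.039959735189290746
<built-in function fitEllipse>
standfoot 854 ((622.533447265625, -5.287322998046875), (158.064697265625, 144.635986328125), 1.1580731868743896) 0.015571667516274035
cheese 3065 ((624.4837646484375, 176.48858642578125), (123.91876220703125, 125.9638671875), 75.28092956542969) 0.06292111756293817
tape 536 ((383.037109375, 38.0295295715332), (87.58477783203125, 86.81517028808594), 1.3090251684188843) 0.05224724186897489
hook+sign 858 ((555.8228149414062, -0.7322349548339844), (55.44615173339844, 143.49456787109375), 80.70830535888672) 0.20199166259939227
top 0.484 14 y -0.016614585296961085 -0.013052742979191612 z 0.1876470888
[... 2545 characters left out ...]
 0.556 15 y -0.013229156741032533 -0.007670016217445674 z 0.1604970355568674 0.16616128922942863
scene 0.564 9 y -0.012150687048365305 -0.006349274373121716 z 0.15840407473240098 0.16295232429061324
scene 0.572 11 y -0.011293053747820414 -0.006015059550698476 z 0.1562546485502775 0.16118722800192664
scene 0.58 13 y -0.0103363385801708 0.01808098218012022 z 0.13501733293750212 0.1596442968803331
scene 0.588 766 y -0.03548284498571175 0.02364212243056507 z 0.13012117288866248 0.19735389632472455
scene 0.596 108 y -0.03511044723711465 0.01751060908894786 z 0.13043922083096587 0.19676093492315738
scene 0.612 5 y -0.01909934707384353 -0.016351316194425314 z 0.14656490357589863 0.15911584281238167
```

View pics/sceneC.png

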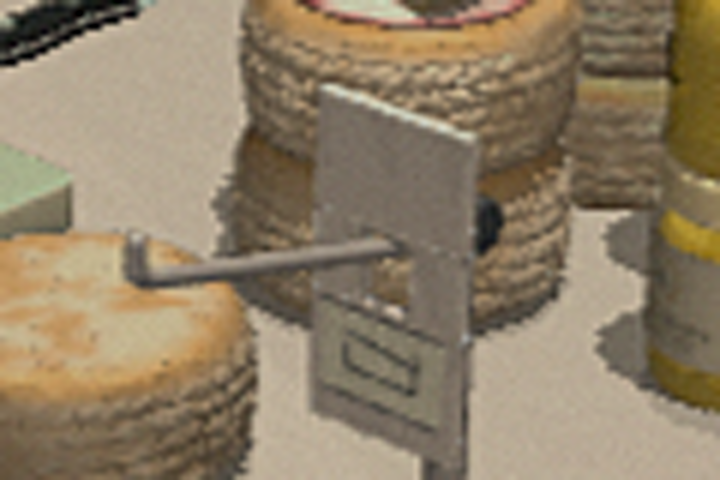

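The close-up shows the hook passing through the window. The header above it is clear to grip, and the tip turns up at its left end. The clouds give a slope of about 15.4° and a hook yaw of about 4.4°. Next I fit the sign plane and plan the approach.

```bash
cat >> h.py <<'E'
np.set_printoptions(precision=4,suppress=True)
def go(target,yawdeg):  # world TCP target, closing-axis yaw (deg, mod 180) -> rows numbers
    s=get_state();M=R.from_quat(s['tcp_rot']).as_matrix();d=M.T@(np.array(target)-s['eef_pos'])*1000
    cur=np.degrees(np.arctan2(M[1,1],M[0,1])); dy=(yawdeg-cur+90)%180-90
    return 'tool shift mm',d.round(1),'turn about tool z',round(-dy,2),'cur yaw',round(cur,2),'tcp',s['eef_pos']
E
python3 - <<'E'
from h import *
for n,b in(('top0',(285,175,325,215)),('scene0',(330,195,375,230))):
    c=load(n);P=cloud(c);u0,v0,u1,v1=b;p=P[v0:v1,u0:u1].reshape(-1,3)
    p=p[(p[:,2]>.172)&(p[:,2]<.215)&(abs(p[:,0]-.59)<.012)]
    for k in range(3):
        m=p.mean(0);w,V=np.linalg.eigh(np.cov((p-m).T));nn=V[:,0]*np.sign(V[0,0]);r=(p-m)@nn;p=p[abs(r)<2.5*r.std()]
    print(n,len(p),m,nn,'rms',r.std(),'yaw',np.degrees(np.arctan2(nn[1],nn[0])),'lean',np.degrees(nn[2]),'y',p[:,1].min(),p[:,1].max(),'ztop',np.percentile(p[:,2],97))
    A=P.reshape(-1,3);q=A[(A[:,0]>.495)&(A[:,0]<.578)&(A[:,2]>.145)&(A[:,2]<.2)&(abs(A[:,1]+.01)<.012)]
    f=np.polyfit(q[:,0],q[:,2],1);g=np.polyfit(q[:,0],q[:,1],1);print(' hook slope',np.degrees(np.arctan(-f[0])),'yaw',np.degrees(np.arctan(g[0])),'z at .5,.58',np.polyval(f,[.5,.58]),'y',np.polyval(g,[.5,.58]))
    t=A[(A[:,2]>.186)&(A[:,2]<.205)&(A[:,0]<.49)&(A[:,0]>.46)&(abs(A[:,1]+.014)<.01)];print(' tip',t.mean(0),t.max(0))
print(go((.59,-.0075,.235),4.4))
M=R.from_quat(get_state()['tcp_rot']).as_matrix();w=load('wrist0');print('cam in tool',M.T@(np.array(w['origin'])-get_state()['eef_pos']));print(M)
E
```

```text
top0 227 [ 0.591  -0.0065  0.1903] [ 0.9908  0.0762 -0.1116] rms 0.0010937730865634068 yaw 4.399054587491117 lean -6.396839293599065 y -0.03454482471873445 0.021160143890584137 ztop 0.20014758376732827
 hook slope 15.23247909885063 yaw 4.477436705053633 z at .5,.58 [0.1832 0.1614] y [-0.0138 -0.0075]
 tip [ 0.4845 -0.0149  0.1953] [ 0.4897 -0.0131  0.2008]
scene0 366 [ 0.5898 -0.0071  0.1848] [ 0.9952  0.0775 -0.0606] rms 0.0014356226246648206 yaw 4.452129634758951 lean -3.469568838294967 y -0.03506016824982816 0.02364212243056507 ztop 0.19604916033709058
 hook slope 15.589092840947899 yaw 4.490477893399084 z at .5,.58 [0.1791 0.1568] y [-0.0149 -0.0087]
 tip [ 0.4816 -0.0156  0.1918] [ 0.4844 -0.0118  0.1973]
('tool shift mm', array([-570.8, -524.5,   -4. ]), 'turn about tool z', np.float64(70.14), 'cur yaw', np.float64(74.54), 'tcp', array([0.1797, 0.6501, 0.2302]))
cam in tool [ 0.0717 -0.0006 -0.1424]
[[-0.9638  0.2665 -0.0008]
 [ 0.2665  0.9638 -0.0017]
 [ 0.0003 -0.0019 -1.    ]]
```

```bash
python3 -m crank '[[[-571,-524,-14],70,130],[[-571,-524,-14],70,130],[[-571,-524,-14],70,130],[[-571,-524,-14],70,130],[[-571,-524,-14],70,130],[[-571,-524,-14],70,130],[[-571,-524,-14],70,130],[[-571,-524,-14],70,130],[[-571,-524,-14],70,130],[[-571,-524,-14],70,130]]' 25
python3 -c "
from h import *
print(go((.59,-.0075,.245),4.45))"
```

```text
time: 1.15
eef_pos: [0.4453, 0.2247, 0.2403]
tcp_rot: [0.679, 0.734, 0.0, 0.0]
contact_force: [0.8, -0.1, -0.2]
opening: 0.49
finger_force: 0.0
('tool shift mm', array([-242.9,  126. ,   -4.7]), 'turn about tool z', np.float64(0.07), 'cur yaw', np.float64(4.52), 'tcp', array([0.4453, 0.2247, 0.2403]))
```

```bash
python3 -m crank '[[[-234,120,-4],0,130],[[-234,120,-4],0,130],[[-234,120,-4],0,130],[[-234,120,-4],0,130],[[-234,120,-4],0,130],[[-234,120,-4],0,130],[[-234,120,-4],0,130],[[-234,120,-4],0,130]]'
python3 - <<'E'
from h import *
w=cap('wrist','w1');t=cap('top','t1')
print(go((.59,-.0075,.245),4.45))
P=cloud(w).reshape(-1,3)
q=P[(P[:,2]>.172)&(P[:,2]<.21)&(abs(P[:,0]-.59)<.015)&(abs(P[:,1])<.04)];print('sign',len(q),q.mean(0),q.min(0),q.max(0))
q=q[q[:,2]>.19];g=np.polyfit(q[:,1],q[:,0],1);print('top edge x at y=-.0075',np.polyval(g,-.0075),'yaw',np.degrees(np.arctan(-g[0])))
E
```

```text
time: 1.95
eef_pos: [0.5822, 0.0037, 0.2438]
tcp_rot: [0.678, 0.735, -0.0, -0.001]
contact_force: [-0.3, -0.4, -0.5]
opening: 0.49
finger_force: 0.0
('tool shift mm', array([-12.6,   6.9,  -0.9]), 'turn about tool z', np.float64(0.2), 'cur yaw', np.float64(4.65), 'tcp', array([0.5821, 0.0045, 0.2441]))
sign 1520 [ 0.5923 -0.002   0.194 ] [ 0.5879 -0.0334  0.172 ] [0.5977 0.0229 0.1998]
top edge x at y=-.0075 0.5931606219910437 yaw 4.419713276531231
```

View pics/w1.png

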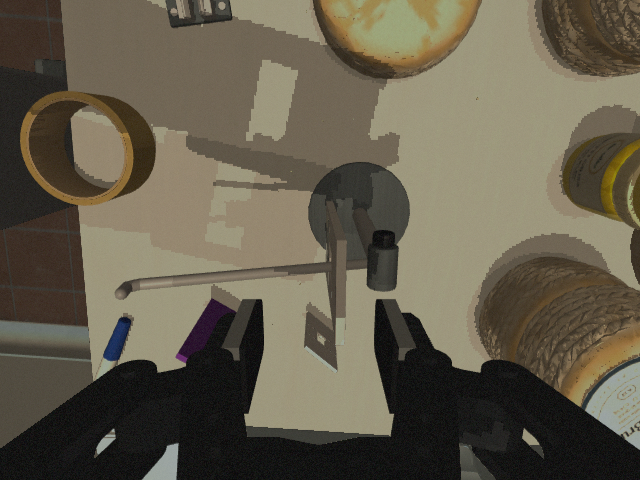

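The wrist view shows the sign edge-on at (338,270), between the pads at (255,340) and (395,340). The hook runs left to its tip at (122,290). I'll align, narrow the fingers, and descend.

```bash
python3 -c "
from h import *
print(go((.592,-.007,.170),4.43))"
python3 -m crank '[[[-11,9,-1],0,178],[[-11,9,-1],0,178],[[-11,9,-1],0,178],[[-11,9,-1],0,178]]' 40
python3 -c "
from h import *
print(go((.592,-.007,.170),4.43))"
```

```text
('tool shift mm', array([-12.3,   9. ,  74.1]), 'turn about tool z', np.float64(0.22), 'cur yaw', np.float64(4.65), 'tcp', array([0.5821, 0.0045, 0.2441]))
time: 2.45
eef_pos: [0.5927, -0.0071, 0.2454]
tcp_rot: [0.678, 0.735, 0.0, -0.0]
contact_force: [-0.4, 0.1, -1.0]
opening: 0.305
finger_force: 0.0
('tool shift mm', array([ 0.2, -0.7, 75.4]), 'turn about tool z', np.float64(0.13), 'cur yaw', np.float64(4.56), 'tcp', array([ 0.5927, -0.0071,  0.2454]))
```

```bash
python3 -m crank '[[[0,0,25],0,178],[[0,0,45],0,178],[[0,0,60],0,178],[[0,0,70],0,178],[[0,0,75],0,178],[[0,0,75],0,178],[[0,0,75],0,178]]'
python3 - <<'E'
from h import *
c=cap('scene','s2');cv2.imwrite('pics/s2c.png',cv2.resize(c['frame'][150:270,280:440],None,fx=5,fy=5,interpolation=cv2.INTER_CUBIC))
print(go((.592,-.007,.170),4.43))
E
```

```text
time: 3.15
eef_pos: [0.5934, -0.0075, 0.1713]
tcp_rot: [0.679, 0.735, 0.0, 0.001]
contact_force: [0.2, -0.0, -0.1]
opening: 0.303
finger_force: 0.0
('tool shift mm', array([ 0.6, -1.4,  1.5]), 'turn about tool z', np.float64(0.11), 'cur yaw', np.float64(4.54), 'tcp', array([ 0.5935, -0.0075,  0.1715]))
```

View pics/s2c.png

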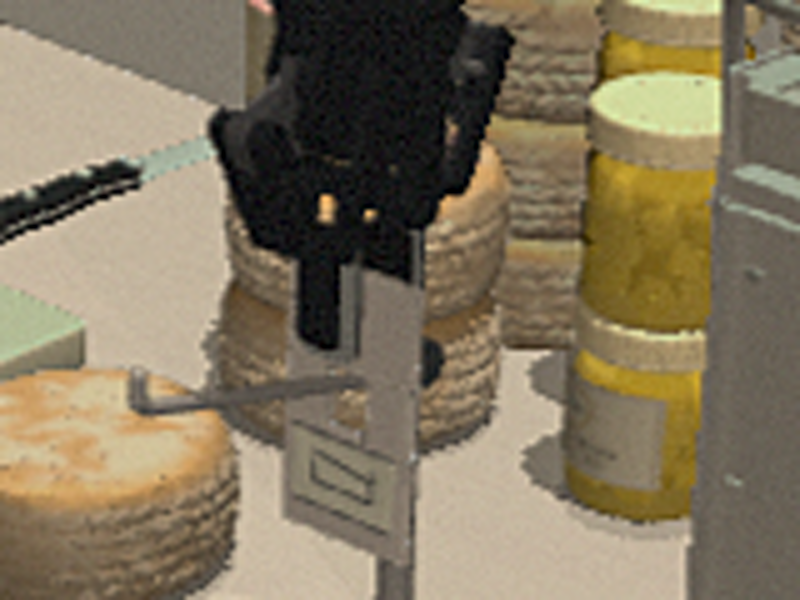

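The front pad stands just ahead of the header at (330,300), clear of the hook. Closing now.

```bash
python3 -m crank '[[[0,-1,1],0,205],[[0,-1,1],0,225],[[0,-1,1],0,240],[[0,-1,1],0,255],[[0,-1,1],0,255],[[0,-1,1],0,255],[[0,-1,1],0,255]]' 40
python3 -c "
from h import *
s=get_state();print(s['opening'],s['finger_force'],s['contact_force'],s['wrist_torque'],s['eef_pos'])"
```

```text
time: 3.9
eef_pos: [0.5921, -0.0075, 0.1697]
tcp_rot: [0.679, 0.735, 0.0, 0.0]
contact_force: [-0.2, -1.1, 1.8]
opening: 0.047
finger_force: 41.5
0.047072122645934286 41.532994508743286 [-0.1963 -1.0857  1.8142] [-0.0122 -0.0787 -0.0066] [ 0.5921 -0.0075  0.1697]
```

```bash
python3 -m crank '[[[0,0,-2],0,255],[[0,0,-4],0,255],[[0,0,-6],0,255],[[0,0,-7],0,255],[[0,0,-7],0,255],[[0,0,-7],0,255]]' 40
python3 -c "
from h import *
s=get_state();print(s['opening'],s['finger_force'],s['contact_force'],s['wrist_torque'],go((.592,-.0075,.1697),4.48))"
```

```text
time: 4.5
eef_pos: [0.5917, -0.0075, 0.1763]
tcp_rot: [0.679, 0.735, -0.0, -0.0]
contact_force: [-0.3, -0.3, -0.2]
opening: 0.053
finger_force: 41.2
0.05275941791115605 41.23350262641907 [-0.2623 -0.2702 -0.223 ] [-0.0227 -0.0434  0.0022] ('tool shift mm', array([-0.1,  0.3,  6.6]), 'turn about tool z', np.float64(0.06), 'cur yaw', np.float64(4.54), 'tcp', array([ 0.5917, -0.0075,  0.1763]))
```

```bash
python3 -m crank '[[[0,-8,-2.2],0,255],[[0,-16,-4.4],0,255],[[0,-24,-6.6],0,255],[[0,-32,-8.8],0,255],[[0,-40,-11],0,255],[[0,-48,-13.2],0,255],[[0,-56,-15.4],0,255],[[0,-64,-17.6],0,255],[[0,-72,-19.8],0,255],[[0,-80,-22],0,255]]' 40
python3 -m crank '[[[0,0,0],0,255],[[0,0,0],0,255]]' 40
python3 - <<'E'
from h import *
print(go((.5921,-.0075,.1697),4.48))
c=cap('scene','s3');cv2.imwrite('pics/s3c.png',cv2.resize(c['frame'][170:270,280:400],None,fx=6,fy=6,interpolation=cv2.INTER_CUBIC))
E
```

```text
time: 5.5
eef_pos: [0.5114, -0.0139, 0.1985]
tcp_rot: [0.679, 0.735, -0.0, 0.0]
contact_force: [0.1, 0.1, -0.3]
opening: 0.05
finger_force: 41.2
time: 5.7
eef_pos: [0.512, -0.0139, 0.1986]
tcp_rot: [0.679, 0.735, 0.0, 0.0]
contact_force: [0.3, 0.1, -1.0]
opening: 0.054
finger_force: 41.2
('tool shift mm', array([ 0. , 80.3, 28.9]), 'turn about tool z', np.float64(0.05), 'cur yaw', np.float64(4.53), 'tcp', array([ 0.512 , -0.0139,  0.1986]))
```

View pics/s3c.png

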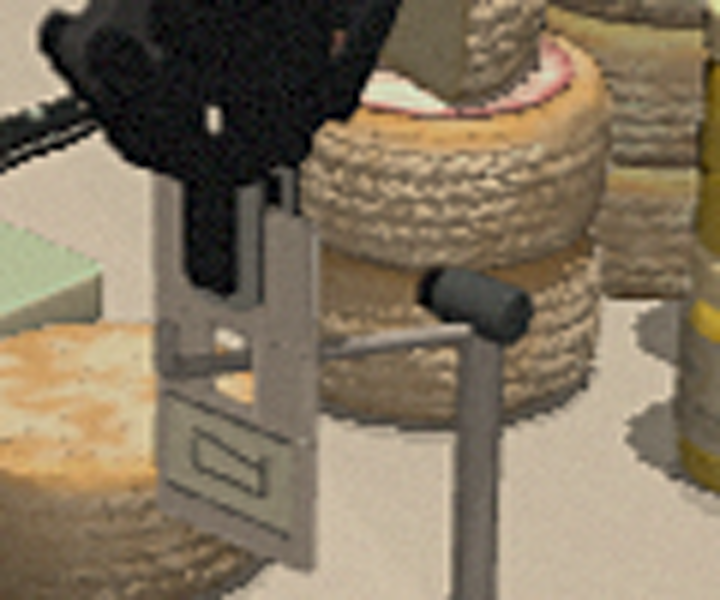

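The hook runs through the middle of the window at (240,360), and the tip is just ahead at (170,350). Now I probe upward lightly for the underside.

```bash
python3 -m crank '[[[0,0,-2],0,255],[[0,0,-4],0,255],[[0,0,-4],0,255],[[0,0,-4],0,255]]'|grep -E 'eef_pos|contact'
p(){ python3 -c "
from plant import get_state
s=get_state();print(s['eef_pos'],s['contact_force'],s['wrist_torque'])"; }
p
python3 -m crank '[[[0,0,-0.5],0,255],[[0,0,-1],0,255],[[0,0,-1],0,255]]'>/dev/null; p
```

```text
eef_pos: [0.5122, -0.0138, 0.2024]
contact_force: [-0.1, -0.1, -0.8]
[ 0.51219807 -0.01381291  0.2024367 ] [-0.07622663 -0.11820389 -0.81724245] [-0.0431429  -0.03761348 -0.02266744]
[ 0.51208132 -0.01382765  0.20341591] [ 0.32938843 -0.35621738 -0.46376832] [-0.01829854  0.04155161  0.02047385]
```

```bash
python3 -m crank '[[[0,0,-0.5],0,255],[[0,0,-0.5],0,255],[[0,0,-0.5],0,255]]'|grep -E 'eef|cont'
python3 -m crank '[[[0,0,-0.5],0,255],[[0,0,-0.5],0,255],[[0,0,-0.5],0,255]]'|grep -E 'eef|cont'
```

```text
eef_pos: [0.512, -0.0138, 0.2039]
contact_force: [0.4, -0.2, -1.0]
eef_pos: [0.5121, -0.0138, 0.2044]
contact_force: [-0.5, -1.3, -1.1]
```

```bash
python3 -m crank '[[[0,0,-0.5],0,255],[[0,0,-0.5],0,255],[[0,0,-0.5],0,255]]'|grep -E 'eef|cont'
```

```text
eef_pos: [0.5121, -0.0138, 0.2049]
contact_force: [-0.3, 0.3, -0.5]
```

```bash
python3 -m crank '[[[0,0,-0.5],0,255],[[0,0,-0.5],0,255],[[0,0,-0.5],0,255]]'|grep -E 'eef|cont'
```

```text
eef_pos: [0.512, -0.0138, 0.2054]
contact_force: [0.4, 0.8, -1.4]
```

```bash
python3 -m crank '[[[0,0,-0.5],0,255],[[0,0,-0.5],0,255],[[0,0,-0.5],0,255]]'|grep -E 'eef|cont'
```

```text
eef_pos: [0.5121, -0.0138, 0.2059]
contact_force: [-0.4, 0.1, -0.9]
```

```bash
python3 -m crank '[[[0,0,-0.5],0,255],[[0,0,-0.5],0,255],[[0,0,-0.5],0,255]]'|grep -E 'eef|cont'
```

```text
eef_pos: [0.5121, -0.0138, 0.2064]
contact_force: [-0.4, -0.4, -0.4]
```

```bash
python3 -m crank '[[[0,0,-0.5],0,255],[[0,0,-0.5],0,255],[[0,0,-0.5],0,255]]'|grep -E 'eef|cont'; python3 - <<'E'
from h import *
c=cap('scene','s4');cv2.imwrite('pics/s4c.png',cv2.resize(c['frame'][205:255,295:345],None,fx=12,fy=12,interpolation=cv2.INTER_CUBIC))
E
```

```text
eef_pos: [0.5121, -0.0138, 0.2069]
contact_force: [-0.5, -0.5, -0.3]
```

View pics/s4c.png

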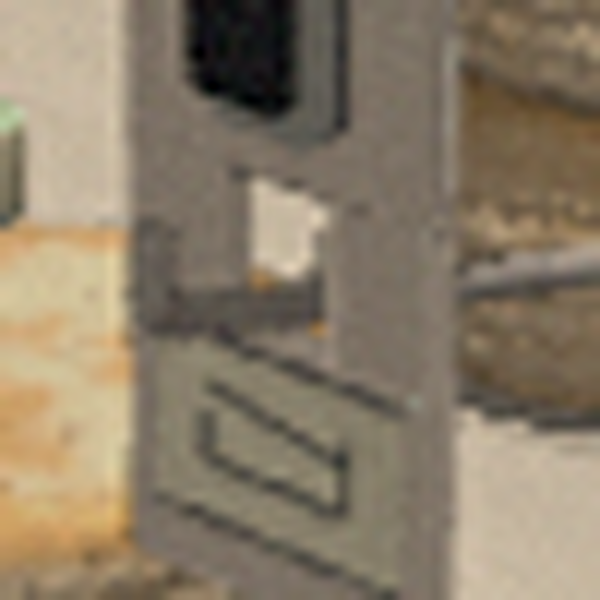

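The hook crosses low in the window at (240,310). A sliver of background still shows below it at (318,325), so there is no contact yet.

```bash
python3 -m crank '[[[0,0,-0.5],0,255],[[0,0,-0.5],0,255],[[0,0,-0.5],0,255]]'|grep -E 'eef|cont'
```

```text
eef_pos: [0.512, -0.0138, 0.2073]
contact_force: [0.5, -0.0, -1.0]
```

```bash
python3 -m crank '[[[0,0,-0.5],0,255],[[0,0,-0.5],0,255],[[0,0,-0.5],0,255]]'|grep -E 'eef|cont'
```

```text
eef_pos: [0.512, -0.0138, 0.2076]
contact_force: [0.6, -0.3, -2.3]
```

Light contact comes at z≈0.2074. I back off 1.5 mm and run out parallel to the bar in short checked steps.

```bash
python3 -m crank '[[[0,0,1],0,255],[[0,0,2],0,255],[[0,-3,1.15],0,255],[[0,-6,0.3],0,255],[[0,-9,-0.55],0,255],[[0,-12,-1.4],0,255],[[0,-14,-1.95],0,255],[[0,-14,-1.95],0,255],[[0,-14,-1.95],0,255]]'|grep -E 'eef|cont'
```

```text
eef_pos: [0.4981, -0.0149, 0.2099]
contact_force: [-0.0, 0.3, -1.7]
```

```bash
python3 -m crank '[[[0,0,0],0,255]]'|grep -E 'eef|cont'; python3 -m crank '[[[0,-1,-0.3],0,255],[[0,-2,-0.6],0,255],[[0,-3,-0.85],0,255],[[0,-3,-0.85],0,255]]'|grep -E 'eef|cont'
```

```text
eef_pos: [0.4981, -0.0149, 0.2098]
contact_force: [-0.6, 0.3, -0.8]
eef_pos: [0.495, -0.0152, 0.2107]
contact_force: [-1.1, 0.1, -0.9]
```

```bash
 python3 -m crank '[[[0,-1,-0.3],0,255],[[0,-2,-0.6],0,255],[[0,-3,-0.85],0,255],[[0,-3,-0.85],0,255]]'|grep -E 'eef|cont'
```

```text
eef_pos: [0.492, -0.0154, 0.2116]
contact_force: [-0.9, -0.2, 0.1]
```

```bash
 python3 -m crank '[[[0,-1,-0.3],0,255],[[0,-2,-0.6],0,255],[[0,-3,-0.85],0,255],[[0,-3,-0.85],0,255]]'|grep -E 'eef|cont'
```

```text
eef_pos: [0.489, -0.0156, 0.2124]
contact_force: [0.7, -0.0, -1.4]
```

```bash
 python3 -m crank '[[[0,-1,-0.3],0,255],[[0,-2,-0.6],0,255],[[0,-3,-0.85],0,255],[[0,-3,-0.85],0,255]]'|grep -E 'eef|cont'
```

```text
eef_pos: [0.486, -0.0159, 0.2133]
contact_force: [-0.2, 0.8, -0.2]
```

```bash
 python3 -m crank '[[[0,-1,-0.3],0,255],[[0,-2,-0.6],0,255],[[0,-3,-0.85],0,255],[[0,-3,-0.85],0,255]]'|grep -E 'eef|cont'
```

```text
eef_pos: [0.483, -0.0161, 0.2141]
contact_force: [0.2, -0.4, -0.0]
```

```bash
 python3 -m crank '[[[0,-1,-0.3],0,255],[[0,-2,-0.6],0,255],[[0,-3,-0.85],0,255],[[0,-3,-0.85],0,255]]'|grep -E 'eef|cont'
```

```text
eef_pos: [0.48, -0.0164, 0.215]
contact_force: [0.0, -1.0, -0.4]
```

```bash
 python3 -m crank '[[[0,-1,-0.3],0,255],[[0,-2,-0.6],0,255],[[0,-3,-0.85],0,255],[[0,-3,-0.85],0,255]]'|grep -E 'eef|cont'
```

```text
eef_pos: [0.4771, -0.0166, 0.2158]
contact_force: [-0.2, 0.0, -1.5]
```

```bash
 python3 -m crank '[[[0,-2,-0.6],0,255],[[0,-4,-1.1],0,255],[[0,-6,-1.7],0,255],[[0,-8,-2.3],0,255],[[0,-10,-2.8],0,255],[[0,-15,-3],0,255],[[0,-20,-3],0,255],[[0,-20,-3],0,255]]'|grep -E 'eef|cont|open'
python3 - <<'E'
from h import *
c=cap('scene','s5');cv2.imwrite('pics/s5c.png',cv2.resize(c['frame'][170:310,190:350],None,fx=4,fy=4,interpolation=cv2.INTER_CUBIC))
E
```

```text
eef_pos: [0.4566, -0.0181, 0.2187]
contact_force: [-1.1, -0.3, -0.6]
opening: 0.047
```

View pics/s5c.png

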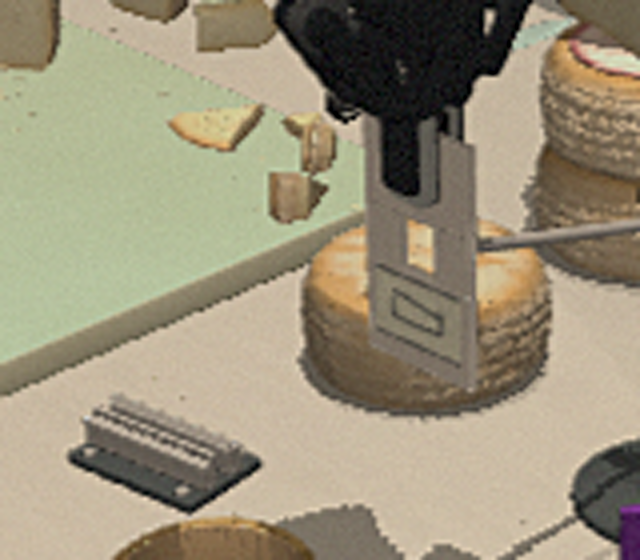

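The sign is free of the hook: the window at (420,245) is clear and the hook lies behind it. I move beside the foot at (165,450) and measure it with the wrist camera overhead.

```bash
python3 -c "
from h import *
print(go((.463,.105,.222),11.3))"
```

```text
('tool shift mm', array([122.3,  15.8,  -3.3]), 'turn about tool z', np.float64(-6.77), 'cur yaw', np.float64(4.53), 'tcp', array([ 0.4569, -0.0182,  0.2187]))
```

```bash
python3 -m crank '[[[15,2,-1],-1,255],[[35,5,-3],-2,255],[[60,8,-3],-4,255],[[85,12,-3],-6,255],[[107,14,-3],-7,255],[[118,15.5,-3],-7,255],[[122,16,-3],-7,255],[[122,16,-3],-7,255],[[122,16,-3],-7,255],[[122,16,-3],-7,255]]'
python3 - <<'E'
from h import *
w=cap('wrist','w6');t=cap('top','t6');s=get_state();print(s['eef_pos'])
M=R.from_quat(s['tcp_rot']).as_matrix();print('yaw',np.degrees(np.arctan2(M[1,1],M[0,1])))
for n,c in(('w',w),('t',t)):
    A=cloud(c).reshape(-1,3);q=A[(abs(A[:,0]-.463)<.06)&(abs(A[:,1]-.185)<.07)]
    tab=np.median(q[abs(q[:,2])<.004][:,2]);q=q[(q[:,2]-tab>.017)&(q[:,2]-tab<.03)]
    print(n,'table',tab,len(q),cv2.minAreaRect((q[:,:2]*1000).astype(np.float32)),np.percentile(q[:,2],[50,95]))
E
```

```text
time: 14.85
eef_pos: [0.4636, 0.104, 0.2217]
tcp_rot: [0.633, 0.774, -0.0, 0.0]
contact_force: [-0.4, 0.1, -1.0]
opening: 0.049
finger_force: 41.2
[0.4636 0.1041 0.2218]
yaw 11.476522284273235
w table -4.0487427141633336e-05 2626 ((463.8377380371094, 186.5322265625), (27.46685028076172, 78.00898742675781), 11.515922546386719) [0.0208 0.0251]
t table 0.0004773351318880792 161 ((460.6314697265625, 197.1507110595703), (26.938161849975586, 52.94807434082031), 10.990421295166016) [0.0215 0.0262]
```

View pics/w6.png

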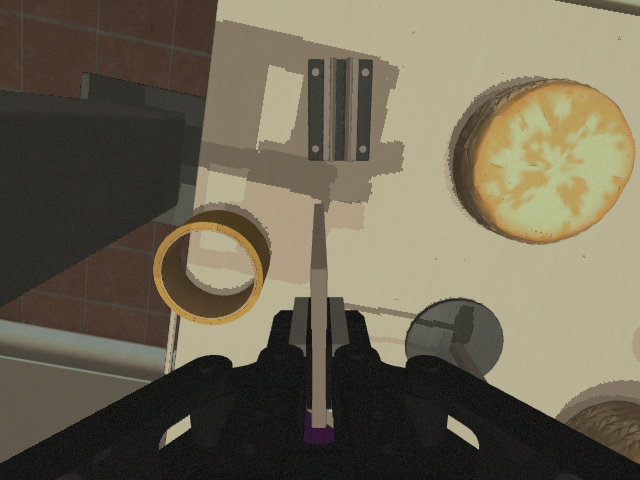

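The wrist view shows the foot square to the tool, with its base spanning u 308–370 and the slot near u≈340. The sign is edge-on at u≈319 and vertical. I work out the offset from the slot profile and the sign edge in the tool frame.

```bash
python3 - <<'E'
from h import *
w=load('w6');s=get_state();M=R.from_quat(s['tcp_rot']).as_matrix()
P=cloud(w);T=(P-s['eef_pos'])@M*1000  # tool frame mm
z=P[...,2]*1000
roi=np.s_[70:150,300:380];a=T[roi].reshape(-1,3);h=z[roi].ravel()
for y in np.arange(-6,45,1.):
    m=abs(a[:,1]-y)<.5
    if m.sum(): print(y,m.sum(),np.percentile(h[m],[10,50,90]).round(1))
m=(z>17)&(z<30);m[:60]=0;m[165:]=0;m[:,:300]=0;m[:,380:]=0
q=T[m];r=cv2.minAreaRect(q[:,:2].astype(np.float32));print('rails tool',r)
g=w['frame'][80:145,300:380].mean(2).mean(0);print('gray u300..',g.round().astype(int))
# sign edge
for v in (215,230,245,260,275,300,330,360,400):
    row=T[v,300:340];zz=z[v,300:340];k=(abs(row[:,1])<8)&(zz>60)
    if k.sum(): print(v,k.sum(),'u',300+np.where(k)[0].min(),300+np.where(k)[0].max(),row[k].mean(0).round(1),row[k][:,1].min().round(1),row[k][:,1].max().round(1),zz[k].min().round(1))
E
```

```text
-6.0 80 [5.1 6.  7. ]
-5.0 79 [5.  6.  7.2]
-4.0 123 [5.1 6.1 7.2]
-3.0 116 [5.  6.1 7.4]
-2.0 80 [5.1 6.1 7.4]
-1.0 79 [4.9 6.1 7.5]
0.0 109 [  5.2   6.2 364.3]
1.0 159 [5.1 6.  7. ]
2.0 80 [5.1 6.  6.8]
3.0 80 [17.8 19.3 20.4]
4.0 107 [19.1 19.8 20.7]
5.0 131 [19.2 20.1 21. ]
6.0 81 [19.1 19.9 21. ]
7.0 80 [18.5 19.8 20.6]
8.0 134 [19.3 20.7 24.6]
9.0 105 [23.4 24.4 25.6]
10.0 82 [23.4 24.4 25.6]
11.0 103 [22.3 23.3 24.3]
12.0 99 [20.7 21.8 23.1]
13.0 40 [ 5.9 20.2 21. ]
14.0 97 [4.7 6.  6.9]
15.0 98 [4.8 5.9 6.9]
16.0 92 [4.9 5.9 6.7]
17.0 99 [4.7 5.9 6.7]
18.0 101 [4.8 5.8 6.9]
19.0 96 [5.  6.  6.8]
20.0 178 [ 5.4  9.5 19.6]
21.0 117 [20.2 21.6 22.9]
22.0 108 [21.7 23.2 24.3]
23.0 107 [23.3 24.4 25.6]
24.0 100 [23.4 24.5 25.4]
25.0 71 [19.7 23.4 24.7]
26.0 99 [18.9 19.9 20.8]
27.0 100 [18.7 19.9 20.6]
28.0 103 [19.1 20.1 21. ]
29.0 99 [18.9 20.1 21.1]
30.0 71 [18.5 19.6 20.3]
31.0 6 [6.2 6.8 7.6]
32.0 94 [4.8 5.9 6.8]
33.0 93 [4.9 5.7 6.9]
34.0 101 [5.  5.8 7.1]
35.0 95 [4.9 6.  7. ]
36.0 98 [5.  5.9 7.4]
37.0 97 [4.9 5.9 7.4]
38.0 94 [5.1 6.3 7.3]
39.0 100 [5. 6. 7.]
40.0 93 [5.
[... 310 characters left out ...]
2  59  54  75 120 122 122 121 121 105  94 108  96  87  86  80
  59  60  59  59  59  59  58  52  53  71  83  83  85 101 103 102 115 120
 120 119 114  85  60  59  60  61  61  61  60  60  59  58  58  58  73  98
 118 118 118 118 118 118 118 118]
215 10 u 314 323 [29.9 -0.5 46.6] -2.6 1.6 174.7
230 12 u 313 324 [30.  -0.5 18. ] -2.7 1.7 202.6
245 14 u 312 325 [30.  -0.5 -3.3] -2.7 1.8 223.9
260 16 u 311 326 [ 30.   -0.4 -19.8] -2.8 1.9 240.3
275 16 u 311 326 [ 28.1  -0.4 -28.1] -2.6 1.8 248.9
300 40 u 300 339 [ 14.3  -0.1 -15.3] -7.1 6.9 227.4
330 40 u 300 339 [ 10.4  -0.1 -28.7] -6.1 5.8 249.4
360 40 u 300 339 [  4.9  -0.2 -36.6] -5.2 4.9 249.1
400 40 u 300 339 [ -8.   -0.2 -37.6] -5.4 4.8 248.9
```

Shift: tool x +78, y +17, turn ≈0. Then descend about 105 mm, which leaves the lower edge about 10 mm above the lips.

```bash
python3 -m crank '[[[20,4,0],0,255],[[45,10,0],0,255],[[65,14,0],0,255],[[75,16.5,0],0,255],[[78,17,0],0,255],[[78,17,0],0,255],[[78,17,0],0,255]]'|grep eef
python3 -m crank '[[[0,0,15],0,255],[[0,0,35],0,255],[[0,0,55],0,255],[[0,0,75],0,255],[[0,0,90],0,255],[[0,0,100],0,255],[[0,0,105],0,255],[[0,0,105],0,255],[[0,0,105],0,255]]'|grep -E 'eef|cont|time'
python3 - <<'E'
from h import *
w=cap('wrist','w7');c=cap('scene','s7')
s=get_state();M=R.from_quat(s['tcp_rot']).as_matrix();print(s['eef_pos'],np.degrees(np.arctan2(M[1,1],M[0,1])))
cv2.imwrite('pics/s7c.png',np.hstack([cv2.resize(w['frame'][100:400,220:420],(400,600)),cv2.resize(c['frame'][225:315,195:255],(400,600),interpolation=cv2.INTER_CUBIC)]))
E
```

```text
eef_pos: [0.4646, 0.1839, 0.2217]
time: 16.55
eef_pos: [0.4651, 0.1845, 0.1173]
contact_force: [-0.2, -0.3, -1.0]
[0.4653 0.1847 0.1177] 11.541459205974412
```

View pics/s7c.png

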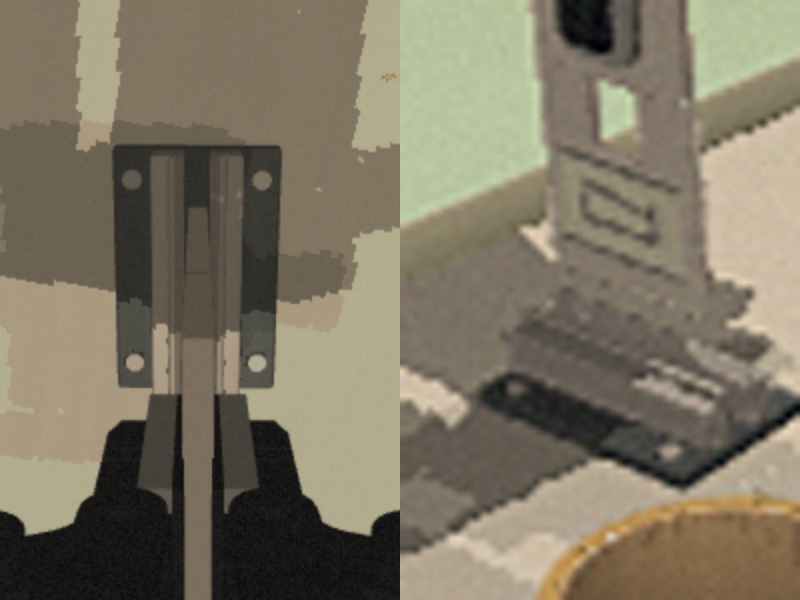

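In the wrist half the sign's lower edge at (198,208) is centred over the slot at (197,190), and square to it. Descending into the slot.

```bash
python3 -m crank '[[[0,0,5],0,255],[[0,0,10],0,255],[[0,0,15],0,255],[[0,0,20],0,255],[[0,0,24],0,255],[[0,0,27],0,255],[[0,0,29],0,255],[[0,0,29],0,255]]'|grep -E 'eef|cont|time'
```

```text
time: 17.45
eef_pos: [0.4644, 0.1845, 0.0874]
contact_force: [0.5, 0.7, -0.4]
```

```bash
python3 -m crank '[[[0,0,1],0,255],[[0,0,2],0,255],[[0,0,2],0,255]]'|grep -E 'eef|cont|time'
```

```text
time: 17.75
eef_pos: [0.4645, 0.1846, 0.0858]
contact_force: [-0.6, 0.5, -0.6]
```

```bash
python3 -m crank '[[[0,0,1],0,255],[[0,0,1],0,255],[[0,0,1],0,255]]'|grep -E 'eef|cont|time'
```

```text
time: 18.05
eef_pos: [0.4645, 0.1845, 0.0847]
contact_force: [-0.0, -0.3, -1.1]
```

```bash
python3 -m crank '[[[0,0,1],0,255],[[0,0,1],0,255],[[0,0,1],0,255]]'|grep -E 'eef|cont|time'
```

```text
time: 18.35
eef_pos: [0.4645, 0.1845, 0.0837]
contact_force: [1.1, -0.4, -0.4]
```

```bash
python3 -m crank '[[[0,0,0.5],0,255],[[0,0,0.5],0,255],[[0,0,0.5],0,255]]'|grep -E 'eef|cont|time'
```

```text
time: 18.65
eef_pos: [0.4646, 0.1845, 0.0833]
contact_force: [-0.0, -0.9, -2.2]
```

```bash
python3 -m crank '[[[0,0,0.5],0,255],[[0,0,0.5],0,255],[[0,0,0.5],0,255]]'|grep -E 'eef|cont|time'
```

```text
time: 18.95
eef_pos: [0.4646, 0.1846, 0.0828]
contact_force: [-0.6, -0.4, -1.0]
```

```bash
python3 -m crank '[[[0,0,0.5],0,255],[[0,0,0.5],0,255],[[0,0,0.5],0,255]]'|grep -E 'eef|cont|time'
```

```text
time: 19.25
eef_pos: [0.4647, 0.1846, 0.0827]
contact_force: [-1.2, 0.6, 4.1]
```

Floor contact (4 N at z 0.0827). Release and retreat upward.

```bash
python3 -m crank '[[[0,0,-0.3],0,240],[[0,0,-0.3],0,225],[[0,0,-0.3],0,205],[[0,0,-0.3],0,180],[[0,0,-0.3],0,150],[[0,0,-0.3],0,150],[[0,0,-0.3],0,150]]'
python3 -m crank '[[[0,0,-5],0,150],[[0,0,-15],0,150],[[0,0,-30],0,150],[[0,0,-50],0,150],[[0,0,-75],0,150],[[0,0,-100],0,150],[[0,0,-130],0,150],[[0,0,-140],0,150],[[0,0,-140],0,150]]'
python3 - <<'E'
from h import *
w=cap('wrist','w8');c=cap('scene','s8');P=cloud(w);z=P[...,2]
q=P[(z>.06)&(z<.125)&(abs(P[...,0]-.464)<.05)&(abs(P[...,1]-.185)<.05)];print('sign',len(q),q.min(0),q.max(0))
t=q[q[:,2]>.1];print('top edge',cv2.minAreaRect((t[:,:2]*1000).astype(np.float32)),np.percentile(t[:,2],95))
cv2.imwrite('pics/s8c.png',np.hstack([cv2.resize(w['frame'][60:460,180:447],(400,600)),cv2.resize(c['frame'][215:315,190:257],(400,600),interpolation=cv2.INTER_CUBIC)]))
E
```

```text
time: 19.95
eef_pos: [0.4645, 0.1846, 0.0825]
tcp_rot: [0.632, 0.775, 0.0, 0.0]
contact_force: [-0.8, -0.1, 0.4]
opening: 0.411
finger_force: 0.0
time: 20.85
eef_pos: [0.4657, 0.1848, 0.225]
tcp_rot: [0.632, 0.775, 0.002, 0.002]
contact_force: [-0.3, -0.2, 0.2]
opening: 0.413
finger_force: 0.0
sign 655 [0.4559 0.1592 0.0606] [0.4712 0.2146 0.1129]
top edge ((463.4892272949219, 186.68527221679688), (4.432823181152344, 56.132259368896484), 11.526542663574219) 0.11208797963543159
```

View pics/s8c.png

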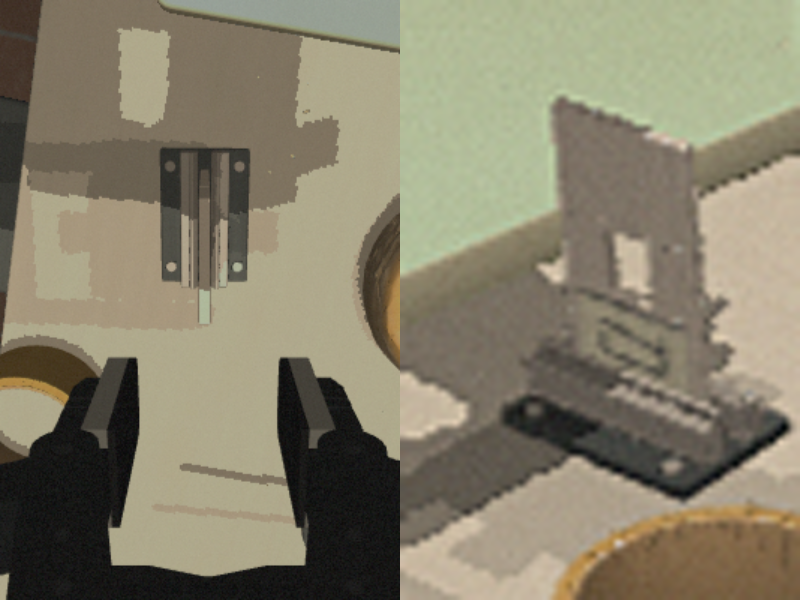

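The sign stands upright in the slot: its top is at 0.112 m against 0.111 m expected, its centre is within 0.5 mm of the foot's, and the gripper is clear. Handing in.

```bash
python3 -m crank '[[[0,0,0],0,150],[[0,0,0],0,150]]' >/dev/null; python3 -c "
from plant import ctrl
print(ctrl.sign_off())"
```

```text
the job is handed in; nothing more can be done
None
```

The sign is off the hook and standing upright on the bottom of the card foot's slot, centred to within about 0.5 mm; I let go and handed the job in at about 21 s, with the cheese wheel, tape roll and marker left alone and about 4 N the highest force I read.

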